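Hang the stained-slide rack on the draining hook

ROBOT

A 6-joint arm with a two-finger parallel gripper is mounted at the origin on the work surface; the furniture and walls round the work are solid. World frame = base frame: x ahead of the robot, y to its left, z up, the work surface at z = 0. Lengths are in m, angles in rad, forces in N, time in s.
With the tool pointing down it reaches from about 0.375 to 0.9 m from the base axis. Payload 3.1 kg.
Tool frame: the origin (TCP) lies on the centre line of the jaws, within the pads' length; the fingertips stand manip.finger_overhang ahead of it and the grasp point (between the pads) lies 11 mm behind it (manip.finger_overhang is the distance from the TCP to the fingertips, in m); y points along the fingers, z is the direction in which the jaws open and shut, and the axes are right-handed (so a half turn about y gives the same grasp; the last joint's range is limited). The gripper opens to 85 mm and grips with 20 to 120 N. Pads are 22 mm wide; open, the fingers measure 114 mm over their backs; the gripper's body (76 mm by 85 mm) begins 54 mm behind the grasp point. The pads swing forward as they close: fully open they stand 13 mm farther back than shut.
Start: joints at [-1.498, 0.527, 1.433, -0, 1.181, -0.178], TCP at [0.155, -0.605, 0.239] pointing down, gripper open.
Joint ranges: [-3.08, 3.08], [-0.75, 2.2], [0.22, 2.44], [-1.43, 4.57], [0, 2.65], [-2.85, 2.85]. Speed limits (rad/s): [2.79, 2.79, 3.14, 3.14, 3.14, 3.14].

INTERFACE

Orientations are given as a unit quaternion [x, y, z, w].
In Python, from station import manip gives the robot as it stands.
- The arm moves only by the tool send_rows, never from a script. Its argument "plan" is a list of rows, each an object with "linear": the shift along the tool's x, y, z in units of 30 mm (1.0 is 30 mm), a list of three; "roll": the turn about the tool's y in units of 6 degrees (1.0 is 6 degrees). In form: [{"linear": [tx, ty, tz], "roll": roll}, ...]. A call has exactly 5 rows; each row shifts and turns the commanded pose from where the row before left it, along the tool's axes as they then stand; what a row does not reach is not made up. A row lasts 1/8 s, in which the tool goes at most 62.5 mm and 10.7 degrees, less where a joint would pass 70% of its speed; a pose out of reach is approached as far as the arm can. A call is refused whole if a number of a shift passes 1 or a number of a turn 1, either way. A call with a gripper value outside its range is refused whole. "claw" is the finger opening in mm, from 0 to 85.4, set as the call begins (left out, the last holds). The fingers move at their own pace and stop on an object; "force" is the grip in N (left out, the last holds). Time passes only in rows, so rows that do not move let the fingers close, or fill a call up. It gives the time, the measured TCP pose, the force and the opening at its end, in the units of the state.
- manip.sense(): the state, without advancing time (a new reading comes with each control period).
- manip.snapshot(name): name is "scene" or "top"; returns the picture (420x560x3 uint8, blue, green, red); there is no depth.
- manip.get_calibration(name): a dict with "fovy" (degrees; the focal length in pixels is half the picture's height over the tangent of half this angle, whatever the lens; pixels are square), "cx", "cy" (the principal point, pixels), "k1" (the pictures are not rectified: a ray, as slopes to the right and down, at radius r is drawn at 1 + k1 r^2 times it, then the intrinsics apply), "cam_to_world" (4x4, takes a point from camera to world coordinates). Camera axes: x right, y down, z forward; pixel columns grow to the right and rows downward; lengths in m; the calibration is good to about 2 mm. A picture is of the moment at which its call begins. get_calibration takes no time and is no camera call.
- manip.sign_off(): hands the job in, once; it reports no verdict.
Trained networks look in the newest picture that a camera, given by its name, has taken for a name from the list of things; names that differ only in an ending like _2 or _b are one class to them, and where a whole thing is asked for, a point or a joint stands for the part that bears it (a point fixed in the world has none). Each returns a list of dicts, best first, with "p" (0 to 1); they miss things now and then, are a little off and sometimes report something else, mostly with a low value. They report only what shows in the picture. A call takes as long as a camera call.
- manip.look_for(camera, query): "extent" ([left, top, right, bottom] in pixels, round what is visible of it).
The state is a dict: "t": time; "q": joint angles; "qd": joint speeds; "tau": joint torques, N m; "tcp_pos": TCP position; "tool_rot": TCP orientation; "force": force on the tool from outside, world axes, zero at the start; "ft_torque": the same for the moment, N m; "finger_gap": opening from 0.0 (shut) to 1.0 (fully open).
Only numpy, scipy, OpenCV 4.12 (cv2) and the standard library are available. Lean on these libraries where they do the work, as an engineer would, in place of code of your own. Each camera call takes 0.05 s, during which the arm holds its last target.

TASK

The slides are stained: lift the blue slide rack out of the clear trough by its handle and hang it by the eye of the handle on the hook of the draining stand, over the drip dish. Keep the rack upright so that no slide slips out, leave it hanging free and still on the hook, and do not shift the trough, the drip dish or the bottle behind them.

Things in the scene. Friction and masses are not known exactly. Their poses are not given: they have to be found in the camera images.
- slide_rack: blue slide rack with ten glass slides, 0.18 kg, 64 mm (x) by 92 mm (y), 138 mm high; starts in the trough. Origin: centre of the underside, z up. Carrier 38 mm high; a bail handle in the plane x = 0 rises from its short ends to a crossbar (top at 80 mm), on which stands a tab with the eye: 8 mm thick (x), 48 mm wide (y), flat sides (79 to 124 mm up), up to 138 mm. Same after a half turn about z.
- rack_eye (a point): centre of the round eye in the handle's tab, 114 mm above the rack's underside; hole 28 mm across, axis along the rack's x; axes as the rack's. Gripped across the tab's 48 mm width (along the rack's y), a finger on either side of the hole leaves it free for the hook, and the rack hangs plumb in the grip.
- trough: clear open trough, 88 mm (x) by 116 mm (y; 133 mm over the end ledges), 58 mm high, walls and floor 4 mm, 0.6 kg, loose; origin: centre of the underside. The rack stands on its floor, x and y along the trough's, with about 8 mm of play on each side; lifted straight up by 60 mm it is clear. Low stacks of dishes, about 0.1 m high, lie between it and the stand; tall ones stand farther back.
- drain_stand: heavy stand that stands firm: grey base plate 170 (x) by 110 (y) by 10 mm, origin at the centre of its underside, z up. At x = +60 mm a 12 mm steel rod, 269 mm high, with an aluminium boss head (x 42 to 72 mm, 227 to 255 mm high) and thumb screws; from it a 6 mm steel hook points to the stand's -x.
- hook_seat (a point): lowest point of the hook, on the centre line of its 6 mm bar, 235 mm above the bench, 30 mm to -x of the stand's origin; axes as the stand's. To +x the bar rises 6 mm to the boss head; to -x it turns up to the tip. An upright eye threads on from the tip in a level line along +x with its centre 6 mm above this point; hung, its centre is 11 mm below it. Nothing is above but the rod's end.
- hook_tip (a point): centre of the 8 mm ball at the hook's free upturned end, 21.5 mm to -x of the seat and 13.5 mm above it; axes as the stand's
- drip_dish: shallow clear glass dish, 108 mm across, 14 mm high, on the stand's base plate under the hook; origin: centre of its underside
- spirit_bottle: amber bottle with a red screw cap, 60 mm across, 124 mm high, behind the stacks of dishes; origin: centre of its underside

How it is judged:
On the way:
1. the rack is lifted upright, clear above the trough (z of slide_rack in the frame of trough above 0.06 m and angle between slide_rack's own z axis and vertical below 0.4 rad), for 0.1 s.
At the end, for the whole second after the job is handed in: the rack hangs still and plumb (0.15 rad) by its eye on the hook's bar, between upturned tip and boss head: eye centre within 12 mm to the side of the bar and 0 to 16 mm below the seat's height, carried by the stand; trough within 40 mm and drip dish within 30 mm of their places (x of rack_eye in the frame of hook_seat between -0.018 and 0.068 m and y of rack_eye in the frame of hook_seat between -0.012 and 0.012 m and z of rack_eye in the frame of hook_seat between -0.016 and 0 m and angle between slide_rack's own z axis and vertical below 0.15 rad and contact force between slide_rack and drain_stand above 0.6 N and linear speed of slide_rack below 0.05 m/s and distance of trough from where it was at the start of the episode below 0.04 m and distance of drip_dish from where it was at the start of the episode below 0.03 m); the robot touches nothing.
It fails at once if the rack is tipped by more than 0.5 rad (angle between slide_rack's own z axis and vertical above 0.5 rad).
It fails at once if the trough is shifted by more than 40 mm (distance of trough from where it was at the start of the episode above 0.04 m).
It fails at once if the drip dish or the bottle is shifted by more than 30 mm (distance of any of drip_dish, spirit_bottle from where it was at the start of the episode above 0.03 m).
It also fails if it takes over 54 s, if anything falls off the work surface, if the arm or the gripper's body presses on something with over 40 N, if the wrist force passes 120 N, or if a joint passes its speed limit or range.

## Working session

There is one attempt and no reset: what is moved stays moved. The work goes in short steps, Python scripts to look and compute and a tool call to move; the robot and the scene stay as the last step left them, time stands still between calls to the robot, and variables do not carry over. Pictures are saved under pics/ and viewed, and the job is handed in when it is done.

Besides the shell and the picture viewer there is one more tool, called after "Call:" in YAML: its name, and indented under it one key for each argument. send_rows: Moves the arm, as the interface text tells. Its arguments: {"type":"object","properties":{"plan":{"type":"array"},"claw":{"type":"number"},"force":{"type":"number"}},"required":["plan"]}

```bash
ls; mkdir -p pics; python3 - <<'E'
from station import manip
import cv2,numpy as np
print(manip.sense(), manip.finger_overhang)
for c in ("scene","top"):
    im=manip.snapshot(c); cv2.imwrite(f"pics/{c}0.png",im)
    k=manip.get_calibration(c); print(c,k)
    for n in ["slide_rack","rack_eye","trough","drain_stand","hook_seat","hook_tip","drip_dish","spirit_bottle"]:
        try: print(n,[(d["p"],d["extent"]) for d in manip.look_for(c,n)][:3])
        except Exception as e: print(n,e)
E
```

```text
pics
{'t': 0.0, 'q': array([-1.49851122e+00,  5.28474149e-01,  1.43391315e+00,  2.24009730e-05,
        1.18137812e+00, -1.78475068e-01]), 'qd': array([-0.00141243, -0.00196823, -0.0017018 , -0.00073309,  0.00016988,
        0.00013191]), 'tau': array([ 4.14022497e-05, -4.42347443e+01, -1.78024918e+01, -2.12419486e-04,
        8.47096700e-03, -3.95451352e-06]), 'tcp_pos': array([ 0.15508608, -0.60473259,  0.23832524]), 'tool_rot': array([-0.08837388,  0.70232282, -0.70078939,  0.08847005]), 'force': array([-0.49070702, -1.48838054, -0.07732038]), 'ft_torque': array([-0.00997222,  0.02255536,  0.05302747]), 'finger_gap': 0.9967609270821643} 0.008
scene {'fovy': 47.66518058307472, 'cx': 277.3206057770956, 'cy': 222.03107978111024, 'k1': 0.024825510908714755, 'cam_to_world': array([[-0.74825392, -0.38516094,  0.54015472,  0.00155221],
       [-0.66339468,  0.44036553, -0.60496752,  0.57382345],
       [-0.00485566, -0.81100509, -0.58501895,  0.68859447],
       [ 0.        ,  0.        ,  0.        ,  1.        ]])}
slide_rack [(0.56, [183.5, 281.4, 232.4, 351.1]), (0.44, [340.8, 248.1,
[... 616 characters left out ...]
9053, 'cam_to_world': array([[ 0.01848251, -0.99843734,  0.05273775,  0.43430582],
       [-0.99949558, -0.0198131 , -0.02482003,  0.03626021],
       [ 0.02582614, -0.05225241, -0.9982999 ,  1.11652644],
       [ 0.        ,  0.        ,  0.        ,  1.        ]])}
slide_rack [(0.89, [155.1, 190.1, 192.6, 241.2])]
rack_eye [(0.71, [155.3, 192.4, 195.2, 239.1]), (0.4, [144.8, 178.5, 200.9, 249.1])]
trough [(0.84, [143.0, 179.1, 200.0, 246.8])]
drain_stand [(0.86, [303.1, 210.6, 404.4, 299.7])]
hook_seat [(0.66, [304.8, 208.9, 404.0, 298.5])]
hook_tip [(0.95, [308.0, 208.8, 405.5, 302.8]), (0.38, [141.5, 176.0, 200.1, 249.1])]
drip_dish []
spirit_bottle [(0.57, [239.3, 151.0, 269.1, 184.6])]
```

```bash
python3 - <<'E'
import cv2
a=cv2.imread("pics/top0.png"); cv2.imwrite("pics/t_rack.png",cv2.resize(a[160:265,120:220],None,fx=5.5,fy=5.5,interpolation=cv2.INTER_CUBIC))
cv2.imwrite("pics/t_stand.png",cv2.resize(a[195:315,290:420],None,fx=5,fy=5,interpolation=cv2.INTER_CUBIC))
s=cv2.imread("pics/scene0.png")
cv2.imwrite("pics/s_rack.png",cv2.resize(s[270:385,160:260],None,fx=5,fy=5,interpolation=cv2.INTER_CUBIC))
cv2.imwrite("pics/s_stand.png",cv2.resize(s[130:300,310:410],None,fx=3.5,fy=3.5,interpolation=cv2.INTER_CUBIC))
E
```

```text
(no output)
```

View pics/scene0.png

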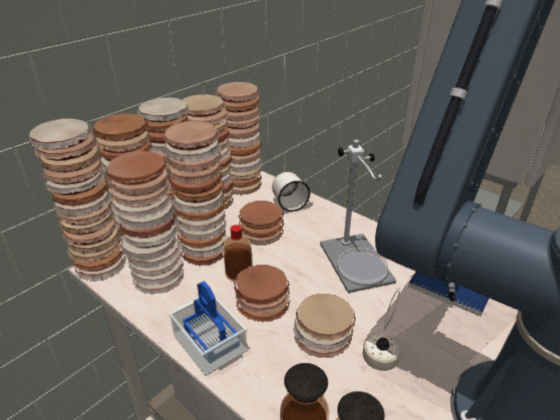

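View pics/top0.png

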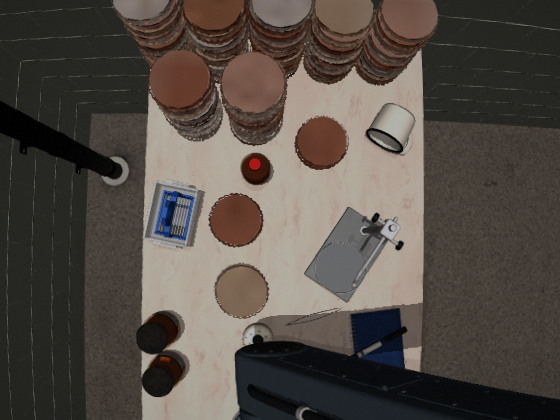

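```bash
ls pics
```

```text
s_rack.png
s_stand.png
scene0.png
t_rack.png
t_stand.png
top0.png
```

View pics/t_rack.png

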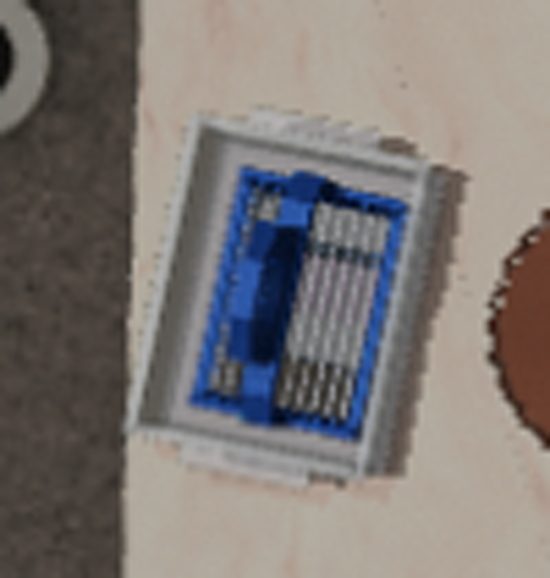

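View pics/t_stand.png

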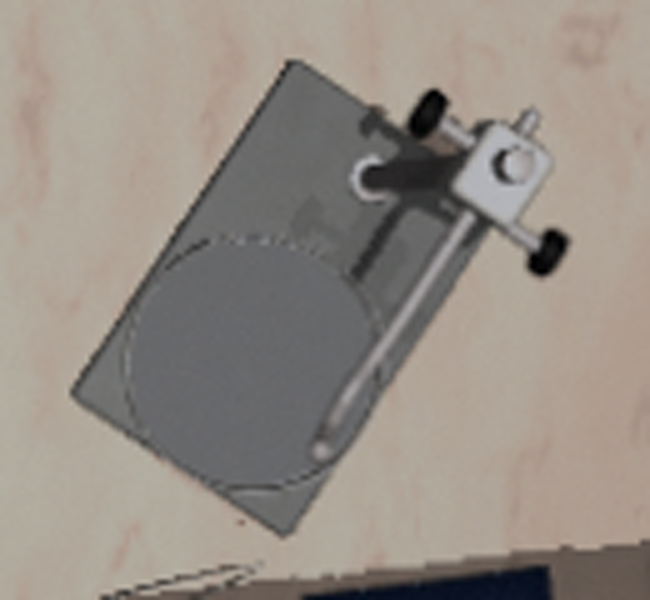

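View pics/s_rack.png

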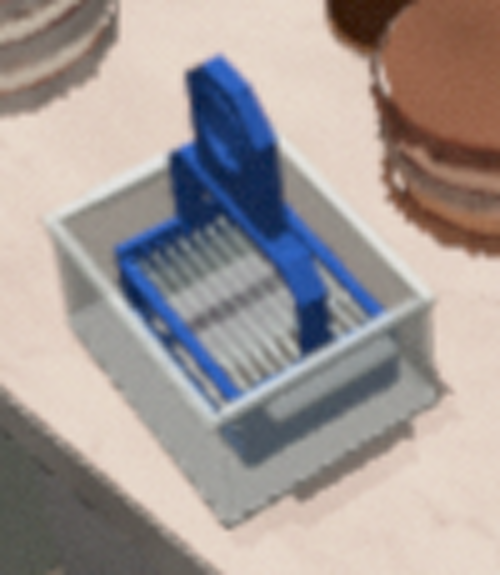

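View pics/s_stand.png

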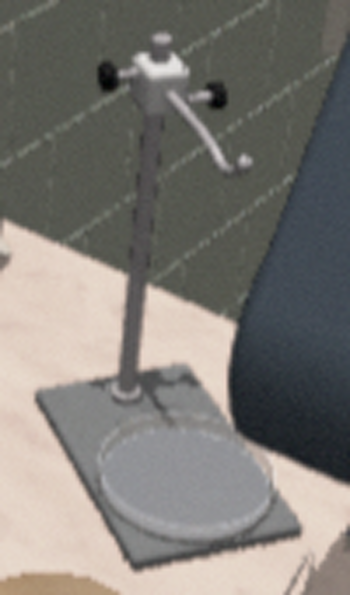

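The pictures show the trough with the rack at about (172,215) in top. The stand is at about (355,255), with its hook pointing down-left. Next I fit poses from the picked corners in both views.

```bash
cat > h.py <<'E'
import numpy as np
from scipy.optimize import least_squares
from scipy.spatial.transform import Rotation as R
from station import manip
def proj(c,P):
    k=manip.get_calibration(c); M=np.linalg.inv(k["cam_to_world"]); P=np.atleast_2d(P)
    p=P@M[:3,:3].T+M[:3,3]; s=p[:,:2]/p[:,2:]; r2=(s**2).sum(1,keepdims=True)
    f=210/np.tan(np.radians(k["fovy"]/2)); return s*(1+k["k1"]*r2)*f+[k["cx"],k["cy"]]
def unc(pts,off,sc): return (np.array(pts,float)+.5)/sc-.5+np.array(off)
def place(v,L):
    L=np.array(L,float); c,s=np.cos(v[2]),np.sin(v[2])
    return np.c_[v[0]+c*L[:,0]-s*L[:,1], v[1]+s*L[:,0]+c*L[:,1], L[:,2]]
def fit(obs,v0):
    f=lambda v: np.concatenate([(proj(c,place(v,L))-px).ravel() for c,L,px in obs])
    r=least_squares(f,v0,loss="soft_l1"); return r.x,f(r.x).reshape(-1,2)
E
python3 - <<'E'
from h import *
np.set_printoptions(precision=4,suppress=True)
m=1e-3
ST=[([85*m,55*m,.01]),([-85*m,55*m,.01]),([-85*m,-55*m,.01]),([-51.5*m,0,.2485]),([60*m,0,.269])]
o=[("top",ST,unc([(293,60),(72,393),(287,536),(322,450),(517,163)],(290,195),5)),
("scene",[[85*m,55*m,.01],[-85*m,55*m,.01],[-85*m,-55*m,.01],[-51.5*m,0,.2485],[60*m,0,.269]],unc([(38,397),(137,565),(298,532),(245,161),(161,38)],(310,130),3.5))]
for oo in (o,o[:1],o[1:]): 
    v,r=fit(oo,[.4,-.1,-.9]);print("stand",v);print(r.round(1).tolist())
T=[[a*44*m,b*58*m,.058] for a,b in ((-1,1),(1,1),(1,-1),(-1,-1))]
t=[("top",T,unc([(200,120),(432,163),(365,472),(133,430)],(120,160),5.5))]
# scene: left corner (48,220), near (215,420), right(432,298)
ts=[]
v,r=fit(t,[.43,.3,1.4]);print("trough",v,r.round(1).tolist())
for a in (0,1):
    print(unc([(48,220),(215,420),(432,298),(270,140)],(160,270),5), proj("scene",place(v,T)));break
C=[[a*32*m,b*46*m,.042] for a,b in ((-1,1),(1,1),(1,-1),(-1,-1))]
v,r=fit([("top",C,unc([(245,170),(405,205),(358,437),(193,405)],(120,160),5.5))],[.43,.3,1.4]);print("rack",v,r.round(1).tolist())
E
```

```text
stand [ 0.4064 -0.1402 -0.5684]
[[-0.3, -0.9], [-1.0, 0.7], [-0.1, 1.0], [-0.8, -0.0], [0.0, 0.2], [-1.0, -3.2], [-0.6, -1.9], [2.5, -2.7], [0.2, 0.0], [0.6, -1.2]]
stand [ 0.4068 -0.141  -0.568 ]
[[0.0, -1.1], [-0.6, 0.5], [0.3, 0.9], [-0.3, -0.3], [0.5, -0.0]]
stand [ 0.4034 -0.1348 -0.5685]
[[-1.3, -1.6], [-0.9, 0.2], [2.5, -0.7], [0.1, 1.7], [0.4, 0.2]]
trough [ 0.482   0.2204 -1.7485] [[-0.5, -0.7], [0.1, -0.0], [0.5, 1.1], [-0.1, -0.1]]
[[169.2 313.6]
 [202.6 353.6]
 [246.  329.2]
 [213.6 297.6]] [[170.3879 311.1175]
 [212.2085 289.6961]
 [247.6885 326.2813]
 [203.943  351.8261]]
rack [0.4799 0.2162 4.5271] [[-0.4, -1.0], [1.1, -1.0], [0.1, 1.5], [-0.5, 0.7]]
```

```bash
python3 - <<'E'
from h import *
import cv2
np.set_printoptions(precision=3,suppress=True)
print(R.from_quat(manip.sense()["tool_rot"]).as_matrix())
m=1e-3
def outl(v,Ls):
    return place(v,Ls)
rack=[.480,.218,-1.752]; st=[.4064,-.1402,-.5684]
tab=[[x*m,y*m,(z+4)*m] for x in(-4,4) for y,z in((-24,80),(-24,124),(-12,138),(12,138),(24,124),(24,80))]
car=[[x*m,y*m,(38+4)*m] for x,y in((-32,-46),(32,-46),(32,46),(-32,46))]
eye=[[x*m,14*m*np.cos(a),.118+14*m*np.sin(a)] for x in(-4,4) for a in np.linspace(0,6.28,13)]
for c,(x0,y0,w,h),s in (("top",(120,160,100,105),6),("scene",(160,270,100,115),5)):
    im=cv2.imread(f"pics/{c}0.png")[y0:y0+h,x0:x0+w]; im=cv2.resize(im,None,fx=s,fy=s,interpolation=cv2.INTER_CUBIC)
    def dr(L,col,closed=True):
        p=((proj(c,place(rack,L))-[x0,y0]+.5)*s-.5).astype(int); cv2.polylines(im,[p.reshape(-1,1,2)],closed,col,1)
    dr(tab[:6],(0,255,255));dr(tab[6:],(0,255,0));dr(car,(0,0,255));dr(eye[:13],(0,255,255));dr(eye[13:],(0,255,0))
    cv2.imwrite(f"pics/ov_{c}.png",im)
E
```

```text
[[-0.969  0.     0.248]
 [-0.248 -0.    -0.969]
 [-0.    -1.     0.   ]]
```

View pics/ov_top.png

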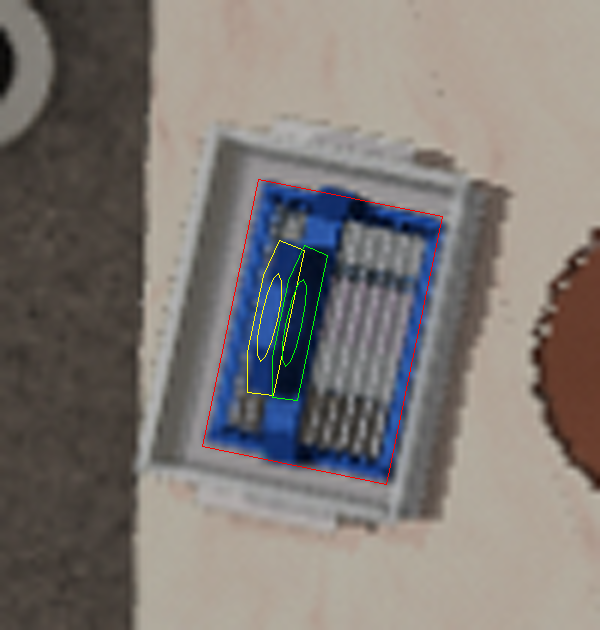

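View pics/ov_scene.png

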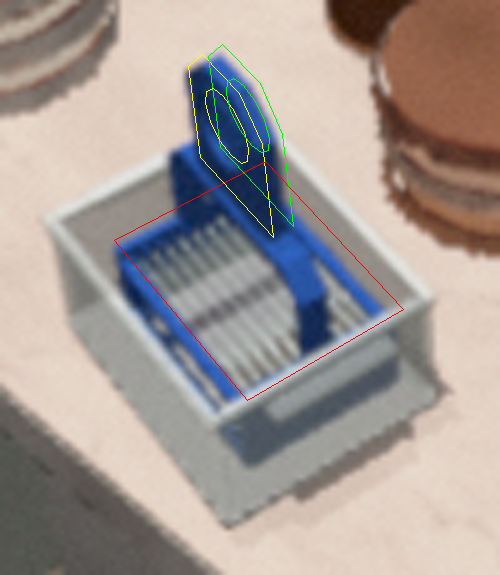

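Scene overlay: the tab sits 1.5 px left and 2 px below my projection. In top it agrees within 1 px, so the calibration bias is only a few mm. I'm moving over now, high and clear of the stand.

Call:
send_rows:
  plan:
    - {"linear": [-0.5, -0.6, -0.5], "roll": 0}
    - {"linear": [-1, -0.8, -0.9], "roll": 0}
    - {"linear": [-1, -0.8, -0.9], "roll": 0}
    - {"linear": [-1, -0.6, -0.9], "roll": 0}
    - {"linear": [-1, -0.6, -0.9], "roll": 0}
  claw: 85
  force: 60

```text
t: 1.52
tcp_pos: [0.256, -0.4516, 0.3421]
tool_rot: [0.088, -0.701, 0.702, -0.088]
force: [0.4, -0.9, 0.1]
finger_gap: 0.994
```

Call:
send_rows:
  plan:
    - {"linear": [-1, 0, -0.9], "roll": 0}
    - {"linear": [-1, 0, -0.9], "roll": 0}
    - {"linear": [-1, 0, -0.9], "roll": 0}
    - {"linear": [-1, 0, -0.9], "roll": 0}
    - {"linear": [-1, 0, -0.9], "roll": 0}

```text
t: 2.15
tcp_pos: [0.3678, -0.2836, 0.3416]
tool_rot: [0.088, -0.701, 0.702, -0.089]
force: [0.3, -0.3, -0.2]
finger_gap: 0.999
```

```bash
cat >> h.py <<'E'
def state(log=True):
    s=manip.sense(); M=R.from_quat(s["tool_rot"]).as_matrix(); yaw=np.arctan2(M[1,2],M[0,2])
    if log: open("log.txt","a").write(" ".join(map(str,list(s["q"])+list(s["tcp_pos"])))+"\n")
    return s,M,yaw
def rel(target,tyaw=None):
    s,M,yaw=state(); d=np.array(target)-s["tcp_pos"]
    print("t %.2f tcp"%s["t"],s["tcp_pos"].round(4),"yaw %.4f"%yaw,"q",s["q"].round(2),"F",s["force"].round(1),"gap %.3f"%s["finger_gap"],"tilt",M[2,:].round(3))
    print("units x,y,z:",(M.T@d/.03).round(2),"roll:", None if tyaw is None else round(-np.degrees((tyaw-yaw+np.pi/2)%np.pi-np.pi/2)/6,2))
    return s,M,yaw
E
python3 -c "
from h import *
rel([.4805,.217,.34],-.181)"
```

```text
t 2.15 tcp [ 0.3678 -0.2836  0.3416] yaw -1.3202 q [-0.9   0.19  1.68  0.    1.28  0.42] F [ 0.3 -0.3 -0.2] gap 0.999 tilt [-0.    -1.     0.001]
units x,y,z: [ -7.78   0.05 -15.23] roll: -10.88
```

Call:
send_rows:
  plan:
    - {"linear": [-0.5, 0, -1], "roll": 0}
    - {"linear": [-0.5, 0, -1], "roll": 0}
    - {"linear": [-0.5, 0, -1], "roll": 0}
    - {"linear": [-0.5, 0, -1], "roll": 0}
    - {"linear": [-0.5, 0, -1], "roll": 0}

```text
t: 2.78
tcp_pos: [0.4027, -0.1198, 0.3415]
tool_rot: [0.088, -0.701, 0.702, -0.089]
force: [0.7, 0.6, 0.2]
finger_gap: 0.996
```

Call:
send_rows:
  plan:
    - {"linear": [-0.5, 0, -1], "roll": 0}
    - {"linear": [-0.5, 0, -1], "roll": 0}
    - {"linear": [-0.5, 0, -1], "roll": 0}
    - {"linear": [-0.5, 0, -1], "roll": 0}
    - {"linear": [-0.5, 0, -1], "roll": 0}

```text
t: 3.4
tcp_pos: [0.4382, 0.0442, 0.3415]
tool_rot: [0.088, -0.701, 0.702, -0.089]
force: [0.1, 0.6, 0.6]
finger_gap: 0.998
```

Call:
send_rows:
  plan:
    - {"linear": [-0.6, 0, -1], "roll": 0}
    - {"linear": [-0.5, 0, -1], "roll": 0}
    - {"linear": [-0.5, 0, -1], "roll": 0}
    - {"linear": [-0.6, 0, -1], "roll": 0}
    - {"linear": [-0.5, 0, -1], "roll": 0}

```text
t: 4.03
tcp_pos: [0.4796, 0.2096, 0.3414]
tool_rot: [0.088, -0.702, 0.702, -0.089]
force: [0.7, -0.1, 0.6]
finger_gap: 0.994
```

Call:
send_rows:
  plan:
    - {"linear": [0, 0.3, 0], "roll": -1}
    - {"linear": [0, 0.5, 0], "roll": -1}
    - {"linear": [0, 0.5, 0], "roll": -1}
    - {"linear": [0, 0.5, 0], "roll": -1}
    - {"linear": [0, 0.3, 0], "roll": -1}

```text
t: 4.65
tcp_pos: [0.4789, 0.2084, 0.2776]
tool_rot: [-0.268, 0.654, -0.654, 0.268]
force: [-1.2, -0.2, -0.5]
finger_gap: 0.997
```

Call:
send_rows:
  plan:
    - {"linear": [0, 0.5, 0], "roll": -1}
    - {"linear": [0, 0.5, 0], "roll": -1}
    - {"linear": [0, 0.5, 0], "roll": -1}
    - {"linear": [0, 0.5, 0], "roll": -1}
    - {"linear": [0, 0, 0], "roll": -1}

```text
t: 5.28
tcp_pos: [0.4785, 0.2083, 0.2172]
tool_rot: [-0.429, 0.563, -0.562, 0.427]
force: [-0.3, -0.6, -0.3]
finger_gap: 0.991
```

```bash
python3 - <<'E'
from h import *
import cv2
rel([.4805,.217,.2],-.181)
for c,(x0,y0,w,h) in (("top",(100,150,150,120)),("scene",(110,180,180,200))):
    im=manip.snapshot(c); im=im[y0:y0+h,x0:x0+w]; cv2.imwrite(f"pics/g1_{c}.png",cv2.resize(im,None,fx=3 if c=="scene" else 5,fy=3 if c=="scene" else 5,interpolation=cv2.INTER_CUBIC))
E
```

```text
t 5.28 tcp [0.4785 0.2083 0.2172] yaw -0.2695 q [0.2  0.42 1.71 0.   1.01 0.47] F [-0.3 -0.6 -0.3] gap 0.991 tilt [ 0.001 -1.    -0.002]
units x,y,z: [-0.3   0.57 -0.01] roll: -0.84
```

View pics/g1_scene.png

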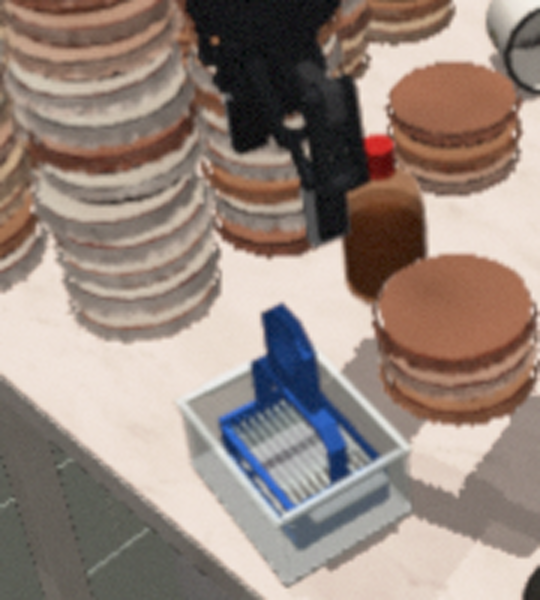

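View pics/g1_top.png

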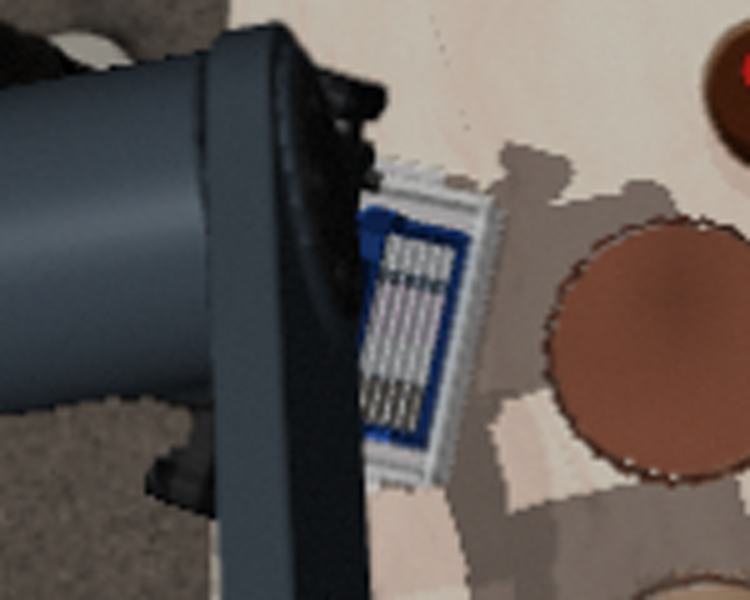

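Scene shows the gripper (x≈300 in the crop) above and behind the tab in the image. That fits it being straight above, and the rack and trough are undisturbed. Next I fit rough kinematics to check reach at the hook.

```bash
cat > kin.py <<'E'
from h import *
D=np.loadtxt("log.txt"); D=np.vstack([D,[-1.49851122,.528474149,1.43391315,0,1.18137812,-.17847,.15508608,-.60473259,.23832524]])
d=.111
Rr=np.sqrt(D[:,6]**2+D[:,7]**2-d*d)
def fk(p,q): 
    a,h,L2,L3,ph=p; return a+L2*np.sin(q[:,1])+L3*np.sin(q[:,1]+q[:,2]+ph), h+L2*np.cos(q[:,1])+L3*np.cos(q[:,1]+q[:,2]+ph)
def f(p):
    r,z=fk(p,D); return np.r_[(r-Rr)*1e3,(z-D[:,8])*1e3,(p-[0,0,.45,.4,0])*[1,1,1,1,1]]
s=least_squares(f,[0,0,.45,.4,0]); p=s.x; print(p,f(p)[:-5].round(2))
for tgt in ([.5,.25],[.375,.1],[.37,.24],[.36,.24],[.35,.24],[.35,.3]):
    Rt=np.sqrt(tgt[0]**2-d*d); g=lambda q:np.r_[np.array(fk(p,np.array([[0,q[0],q[1]]]))).ravel()-[Rt,tgt[1]]]
    r=least_squares(g,[.2,1.8]); print(tgt,r.x.round(3),(np.pi-r.x.sum()).round(3),r.cost)
E
python3 kin.py
```

```text
[-1.36971661e-04 -1.07678786e-02  5.86231770e-01  4.09643822e-01
  2.86797560e-01] [-0.02 -0.02  0.04 -0.06 -0.04  0.1 ]
[0.5, 0.25] [0.346 1.727] 1.069 3.2784024502394235e-18
[0.375, 0.1] [0.504 2.166] 0.472 3.065060110332037e-17
[0.37, 0.24] [0.18  2.024] 0.937 2.479269497506852e-17
[0.36, 0.24] [0.165 2.045] 0.931 3.9423373390691654e-17
[0.35, 0.24] [0.15  2.066] 0.926 5.951130182131091e-17
[0.35, 0.3] [0.048 1.971] 1.122 1.1383844022209385e-17
```

Reach at the hook is fine. Now I align and go down.

Call:
send_rows:
  plan:
    - {"linear": [-0.3, 0.5, 0], "roll": -0.8}
    - {"linear": [0, 0.5, 0], "roll": 0}
    - {"linear": [0, 0.5, 0], "roll": 0}
    - {"linear": [0, 0.3, 0], "roll": 0}
    - {"linear": [0, 0, 0], "roll": 0}

```text
t: 6.0
tcp_pos: [0.4812, 0.2169, 0.1634]
tool_rot: [-0.451, 0.545, -0.545, 0.45]
force: [0.4, -0.1, -0.2]
finger_gap: 0.995
```

```bash
python3 - <<'E'
from h import *
import cv2
rel([.4805,.217,.1],-.181)
for c,(x0,y0,w,h) in (("scene",(130,220,130,160)),):
    im=manip.snapshot(c); im=im[y0:y0+h,x0:x0+w]; cv2.imwrite(f"pics/g2_{c}.png",cv2.resize(im,None,fx=3.7,fy=3.7,interpolation=cv2.INTER_CUBIC))
E
```

```text
t 6.00 tcp [0.4812 0.2169 0.1634] yaw -0.1898 q [ 0.21  0.51  1.75 -0.    0.89  0.4 ] F [ 0.4 -0.1 -0.2] gap 0.995 tilt [ 0.001 -1.    -0.002]
units x,y,z: [-0.    2.11 -0.02] roll: -0.08
```

View pics/g2_scene.png

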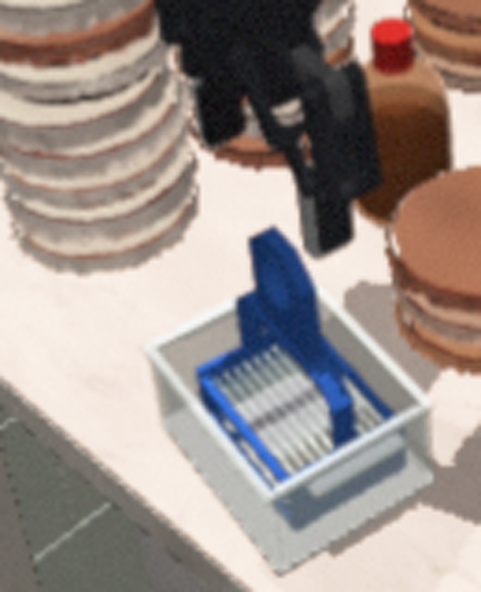

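```bash
python3 - <<'E'
from h import *
s,M,y=state(0)
z=M[:,2]
for k in (-.05,0,.05): print(k,((proj("scene",s["tcp_pos"]+k*z+[0,0,.005])[0]-[130,220]+.5)*3.7).round(0))
print(((proj("scene",[.4805,.218,.142])[0]-[130,220]+.5)*3.7).round(0))
E
```

```text
-0.05 [336. 251.]
0 [276. 189.]
0.05 [220. 132.]
[281. 236.]
```

Projected and seen fingers agree to about 2 px, with the same bias as the rack. I go down and close.

Call:
send_rows:
  plan:
    - {"linear": [0, 0.5, 0], "roll": -0.1}
    - {"linear": [0, 0.6, 0], "roll": 0}
    - {"linear": [0, 0.6, 0], "roll": 0}
    - {"linear": [0, 0.4, 0], "roll": 0}
    - {"linear": [0, 0, 0], "roll": 0}

```text
t: 6.68
tcp_pos: [0.4811, 0.217, 0.1003]
tool_rot: [-0.454, 0.543, -0.542, 0.453]
force: [-0.1, 0.2, -1.2]
finger_gap: 0.994
```

Call:
send_rows:
  plan:
    - {"linear": [0, 0, 0], "roll": 0}
    - {"linear": [0, 0, 0], "roll": 0}
    - {"linear": [0, 0, 0], "roll": 0}
    - {"linear": [0, 0, 0], "roll": 0}
    - {"linear": [0, 0, 0], "roll": 0}
  claw: 40
  force: 40

```text
t: 7.3
tcp_pos: [0.4816, 0.2173, 0.102]
tool_rot: [-0.453, 0.543, -0.543, 0.454]
force: [-2.1, 0.3, 6.2]
finger_gap: 0.551
```

Call:
send_rows:
  plan:
    - {"linear": [0, 0, 0], "roll": 0}
    - {"linear": [0, 0, 0], "roll": 0}
    - {"linear": [0, 0, 0], "roll": 0}
    - {"linear": [0, 0, 0], "roll": 0}
    - {"linear": [0, 0, 0], "roll": 0}

```text
t: 7.92
tcp_pos: [0.4816, 0.2173, 0.102]
tool_rot: [0.453, -0.543, 0.543, -0.454]
force: [-3.0, 1.2, 4.8]
finger_gap: 0.552
```

```bash
python3 - <<'E'
from h import *
import cv2
rel([.4805,.217,.1],-.181)
for c,(x0,y0,w,h) in (("scene",(130,220,130,160)),):
    im=manip.snapshot(c); im=im[y0:y0+h,x0:x0+w]; cv2.imwrite(f"pics/g3_{c}.png",cv2.resize(im,None,fx=3.7,fy=3.7,interpolation=cv2.INTER_CUBIC))
E
```

```text
t 7.92 tcp [0.4816 0.2173 0.102 ] yaw -0.1785 q [0.21 0.61 1.79 0.   0.74 0.39] F [-3.   1.2  4.8] gap 0.552 tilt [-0. -1.  0.]
units x,y,z: [ 0.02  0.07 -0.03] roll: 0.02
```

View pics/g3_scene.png

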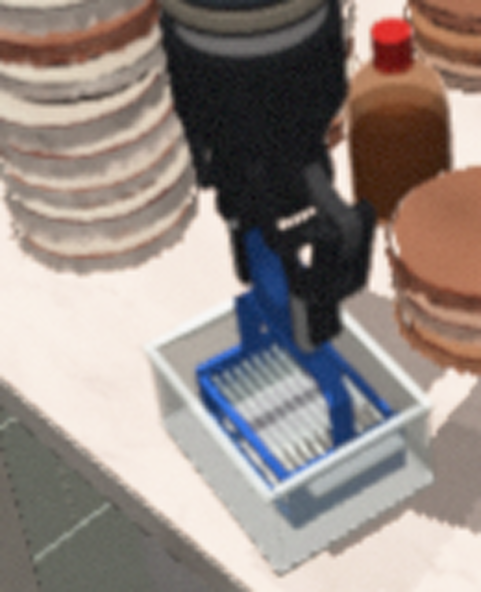

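The fingers hold the tab (gap 47 mm) with the rack upright. Now I lift straight up.

Call:
send_rows:
  plan:
    - {"linear": [0, -0.2, 0], "roll": 0}
    - {"linear": [0, -0.4, 0], "roll": 0}
    - {"linear": [0, -0.5, 0], "roll": 0}
    - {"linear": [0, -0.5, 0], "roll": 0}
    - {"linear": [0, -0.5, 0], "roll": 0}

```text
t: 8.6
tcp_pos: [0.4819, 0.2172, 0.1657]
tool_rot: [0.453, -0.542, 0.543, -0.454]
force: [-0.2, 0.5, -1.9]
finger_gap: 0.556
```

```bash
python3 - <<'E'
from h import *
import cv2
rel([.4805,.217,.3],-.181)
for c,(x0,y0,w,h) in (("scene",(130,180,130,200)),):
    im=manip.snapshot(c); im=im[y0:y0+h,x0:x0+w]; cv2.imwrite(f"pics/g4_{c}.png",cv2.resize(im,None,fx=3,fy=3,interpolation=cv2.INTER_CUBIC))
E
```

```text
t 8.60 tcp [0.4819 0.2172 0.1657] yaw -0.1786 q [ 0.21  0.5   1.75 -0.    0.89  0.39] F [-0.2  0.5 -1.9] gap 0.556 tilt [-0.    -1.     0.001]
units x,y,z: [ 0.01 -4.48 -0.04] roll: 0.02
```

View pics/g4_scene.png

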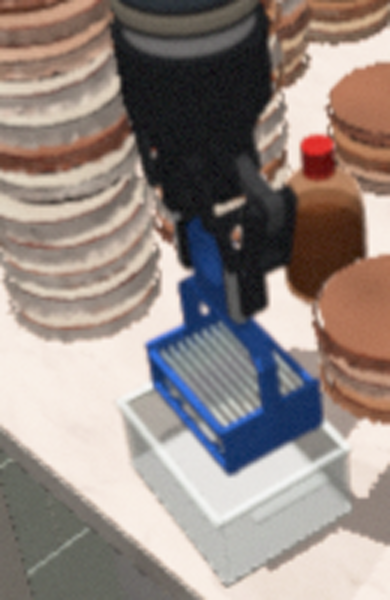

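Rack is clear above the trough, upright and square. I raise it and carry it over.

Call:
send_rows:
  plan:
    - {"linear": [0, -0.6, 0], "roll": 0}
    - {"linear": [0, -0.9, 0], "roll": 0}
    - {"linear": [0, -1, 0], "roll": 0}
    - {"linear": [0, -1, 0], "roll": 0}
    - {"linear": [0, -0.8, 0], "roll": 0}

```text
t: 9.28
tcp_pos: [0.4816, 0.2172, 0.2948]
tool_rot: [0.453, -0.542, 0.543, -0.454]
force: [-0.7, 0.1, -2.6]
finger_gap: 0.553
```

Call:
send_rows:
  plan:
    - {"linear": [0.4, 0, -0.1], "roll": -0.0}
    - {"linear": [0.7, 0, -0.2], "roll": 0}
    - {"linear": [0.8, 0, -0.3], "roll": 0}
    - {"linear": [0.9, 0, -0.3], "roll": 0}
    - {"linear": [0.9, 0, -0.3], "roll": 0}

```text
t: 9.9
tcp_pos: [0.4239, 0.1125, 0.2917]
tool_rot: [-0.455, 0.544, -0.542, 0.452]
force: [0.2, -0.4, -2.9]
finger_gap: 0.555
```

Call:
send_rows:
  plan:
    - {"linear": [0.9, 0, -0.3], "roll": 0}
    - {"linear": [0.9, 0, -0.3], "roll": 0}
    - {"linear": [0.9, 0, -0.3], "roll": 0}
    - {"linear": [0.9, 0, -0.3], "roll": 0}
    - {"linear": [0.7, 0, -0.2], "roll": 0}

```text
t: 10.52
tcp_pos: [0.3593, -0.0061, 0.2919]
tool_rot: [-0.454, 0.544, -0.542, 0.452]
force: [0.3, -0.3, -2.1]
finger_gap: 0.554
```

```bash
python3 - <<'E'
from h import *
rel([.3221,-.0864,.3],1.002)
E
```

```text
t 10.53 tcp [ 0.3593 -0.0061  0.2919] yaw -0.1799 q [-0.33  0.08  1.96 -0.    1.1  -0.15] F [ 0.3 -0.3 -2.1] gap 0.554 tilt [-0.    -1.    -0.004]
units x,y,z: [ 2.85 -0.27 -0.74] roll: -11.29
```

Call:
send_rows:
  plan:
    - {"linear": [0, 0, 0], "roll": -0.7}
    - {"linear": [0, 0, 0], "roll": -1}
    - {"linear": [0, 0, 0], "roll": -1}
    - {"linear": [0, 0, 0], "roll": -1}
    - {"linear": [0, 0, 0], "roll": -1}

```text
t: 11.15
tcp_pos: [0.3599, -0.0053, 0.2919]
tool_rot: [0.573, -0.416, 0.414, -0.572]
force: [-0.5, 0.5, -2.1]
finger_gap: 0.557
```

Call:
send_rows:
  plan:
    - {"linear": [0, 0, 0], "roll": -1}
    - {"linear": [0, 0, 0], "roll": -1}
    - {"linear": [0, 0, 0], "roll": -1}
    - {"linear": [0, 0, 0], "roll": -1}
    - {"linear": [0, 0, 0], "roll": -1}

```text
t: 11.78
tcp_pos: [0.3599, -0.0054, 0.2919]
tool_rot: [0.661, -0.254, 0.251, -0.66]
force: [-0.5, -0.0, -3.2]
finger_gap: 0.551
```

```bash
python3 - <<'E'
from h import *
import cv2
rel([.3221,-.0864,.232],1.002)
for c,(x0,y0,w,h) in (("scene",(250,100,200,200)),("top",(230,180,200,170))):
    im=manip.snapshot(c); im=im[y0:y0+h,x0:x0+w]; cv2.imwrite(f"pics/h1_{c}.png",cv2.resize(im,None,fx=3,fy=3,interpolation=cv2.INTER_CUBIC))
E
```

```text
t 11.78 tcp [ 0.3599 -0.0054  0.2919] yaw 0.8398 q [-0.33  0.08  1.96 -0.    1.1  -1.17] F [-0.5 -0.  -3.2] gap 0.551 tilt [-0.004 -1.    -0.002]
units x,y,z: [ 0.87  2.   -2.85] roll: -1.55
```

View pics/h1_scene.png

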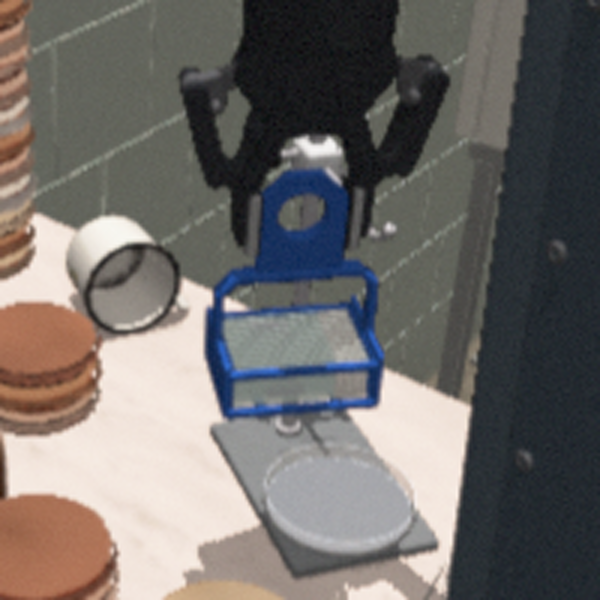

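View pics/h1_top.png

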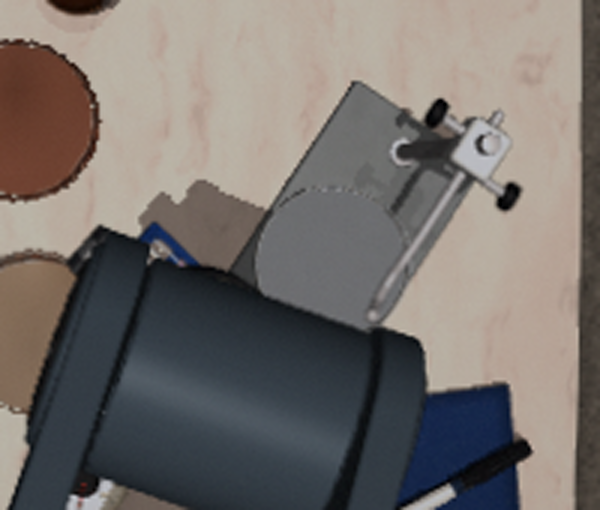

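```bash
python3 - <<'E'
from h import *
s,M,y=state(0)
x=M[:,0]
e=s["tcp_pos"]+[0,0,.016]
obs=unc([(301,211)],(250,100),3)
for k in(-.004,0,.004): print(k,proj("scene",e+k*x)-obs)
print(proj("scene",e+[0,0,.003])-obs)
st=[.4064,-.1402,-.5684]
print(proj("scene",place(st,[[-.0515,0,.2485]])),proj("top",place(st,[[-.0515,0,.2485]])))
print(unc([(388,230)],(250,100),3),unc([(374,318)],(230,180),3))
E
```

```text
-0.004 [[0.94629628 0.76996799]]
0 [[ 0.36166384 -0.44993891]]
0.004 [[-0.21803517 -1.65963271]]
[[ 0.52177212 -2.08498825]]
[[379.88020474 175.66990417]] [[353.22866417 284.58643664]]
[[379.         176.33333333]] [[354.33333333 285.66666667]]
```

Eye and hook-tip projections agree with the picture within about 1 px. I finish the roll and go to the pre-approach point.

Call:
send_rows:
  plan:
    - {"linear": [0, 0, 0], "roll": -0.8}
    - {"linear": [0, 0, 0], "roll": -0.75}
    - {"linear": [0, 0, 0], "roll": 0}
    - {"linear": [0, 0, -0.4], "roll": 0}
    - {"linear": [0, 0, -0.6], "roll": 0}

```text
t: 12.5
tcp_pos: [0.3453, -0.0309, 0.2931]
tool_rot: [0.679, -0.2, 0.199, -0.678]
force: [0.0, -0.7, -3.1]
finger_gap: 0.549
```

```bash
python3 - <<'E'
from h import *
rel([.3179,-.0837,.226],1.002)
E
```

```text
t 12.50 tcp [ 0.3453 -0.0309  0.2931] yaw 0.9992 q [-0.41  0.05  1.99 -0.    1.1  -1.41] F [ 0.  -0.7 -3.1] gap 0.549 tilt [-0.001 -1.    -0.   ]
units x,y,z: [ 0.18  2.24 -1.97] roll: -0.03
```

Call:
send_rows:
  plan:
    - {"linear": [0, 0, -0.6], "roll": 0}
    - {"linear": [0, 0.5, -0.6], "roll": 0}
    - {"linear": [0.1, 0.7, -0.5], "roll": 0}
    - {"linear": [0.1, 0.7, -0.3], "roll": 0}
    - {"linear": [0, 0.3, 0], "roll": 0}

```text
t: 13.12
tcp_pos: [0.3177, -0.0846, 0.2266]
tool_rot: [-0.678, 0.201, -0.2, 0.678]
force: [0.8, 0.2, -2.4]
finger_gap: 0.555
```

```bash
python3 - <<'E'
from h import *
import cv2
s,M,y=rel([.3179,-.0837,.226],1.002)
for c,(x0,y0,w,h),f in (("scene",(310,120,120,140),4.2),("top",(300,200,110,110),5)):
    im=manip.snapshot(c); im=im[y0:y0+h,x0:x0+w]; cv2.imwrite(f"pics/h2_{c}.png",cv2.resize(im,None,fx=f,fy=f,interpolation=cv2.INTER_CUBIC))
    print(c,"eye",((proj(c,s["tcp_pos"]+[0,0,.016])[0]-[x0,y0]+.5)*f).round(),"ball",((proj(c,place([.4064,-.1402,-.5684],[[-.0515,0,.2485]]))[0]-[x0,y0]+.5)*f).round())
E
```

```text
t 13.12 tcp [ 0.3177 -0.0846  0.2266] yaw 0.9964 q [-0.6   0.15  2.13 -0.    0.87 -1.6 ] F [ 0.8  0.2 -2.4] gap 0.555 tilt [-0.002 -1.    -0.   ]
units x,y,z: [-0.01  0.02  0.03] roll: -0.05
scene eye [352. 310.] ball [296. 236.]
top eye [179. 561.] ball [269. 425.]
```

View pics/h2_scene.png

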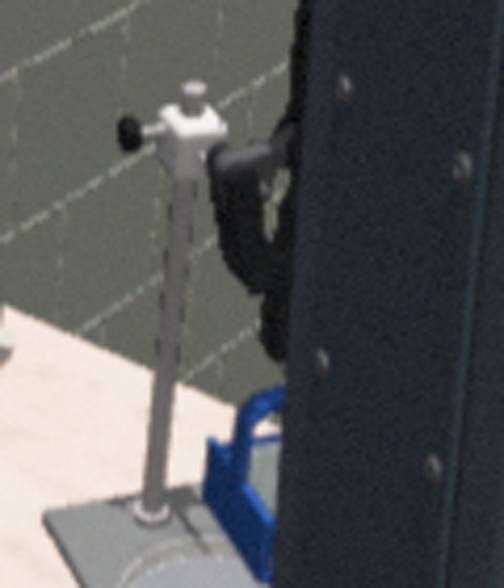

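View pics/h2_top.png

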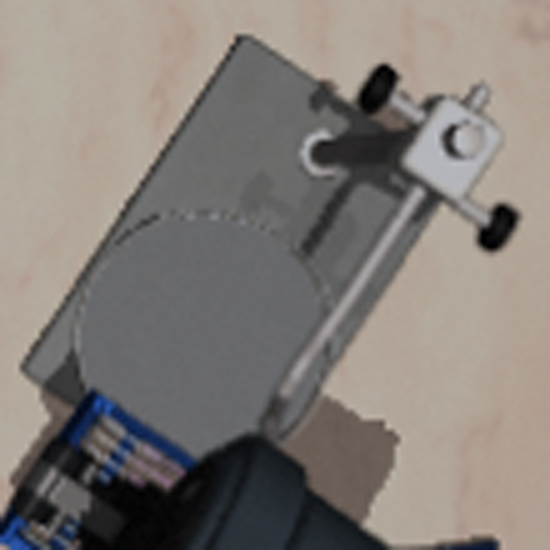

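The arm now hides the hook in scene. In top the ball is at crop (277,427), about 1.5 px right of the model, so I bias 1 mm toward -y and advance slowly while watching force.

Call:
send_rows:
  plan:
    - {"linear": [0.2, 0, 0], "roll": 0}
    - {"linear": [0.4, 0, 0], "roll": 0}
    - {"linear": [0.5, 0, 0], "roll": 0}
    - {"linear": [0.3, 0, 0], "roll": -0.05}
    - {"linear": [0, 0, 0], "roll": 0}

```text
t: 13.85
tcp_pos: [0.355, -0.1075, 0.2273]
tool_rot: [0.679, -0.197, 0.198, -0.679]
force: [-0.6, 0.0, -2.7]
finger_gap: 0.554
```

```bash
python3 - <<'E'
from h import *
import cv2
st=[.4064,-.1402,-.5684]
seat=place(st,[[-.03,-.001,.235]])[0]
s,M,y=rel(seat+[0,0,.007-.016],1.002)
for c,(x0,y0,w,h),f in (("top",(300,200,110,110),5),):
    im=manip.snapshot(c); im=im[y0:y0+h,x0:x0+w]; cv2.imwrite(f"pics/h3_{c}.png",cv2.resize(im,None,fx=f,fy=f,interpolation=cv2.INTER_CUBIC))
E
```

```text
t 13.85 tcp [ 0.355  -0.1075  0.2273] yaw 1.0049 q [-0.6   0.2   2.04 -0.    0.89 -1.6 ] F [-0.6  0.  -2.7] gap 0.554 tilt [ 0.001 -1.    -0.   ]
units x,y,z: [ 1.03  0.05 -0.03] roll: 0.03
```

View pics/h3_top.png

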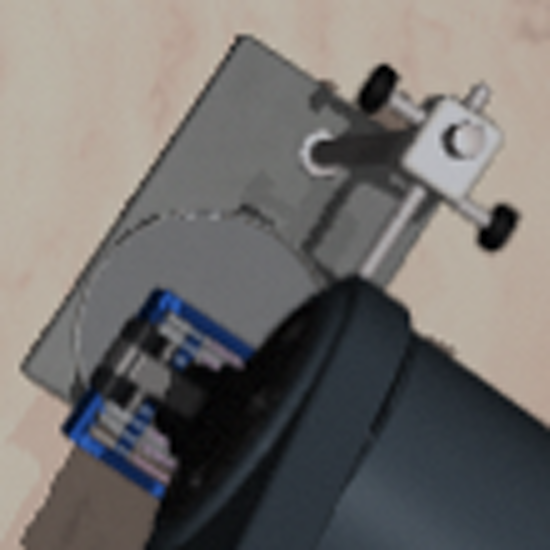

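Call:
send_rows:
  plan:
    - {"linear": [0.1, 0.04, -0.03], "roll": 0}
    - {"linear": [0.1, 0, 0], "roll": 0}
    - {"linear": [0.15, 0, 0], "roll": 0}
    - {"linear": [0.15, 0, 0], "roll": 0}
    - {"linear": [0, 0, 0], "roll": 0}

```text
t: 14.52
tcp_pos: [0.3667, -0.116, 0.2262]
tool_rot: [0.679, -0.197, 0.198, -0.679]
force: [0.6, 0.5, -2.5]
finger_gap: 0.56
```

Call:
send_rows:
  plan:
    - {"linear": [0.15, 0, 0], "roll": 0}
    - {"linear": [0.15, 0, 0], "roll": 0}
    - {"linear": [0.15, 0, 0], "roll": 0}
    - {"linear": [0.15, 0, 0], "roll": 0}
    - {"linear": [0, 0, 0], "roll": 0}

```text
t: 15.15
tcp_pos: [0.3819, -0.1256, 0.2261]
tool_rot: [0.679, -0.197, 0.198, -0.679]
force: [-0.1, -0.9, -2.2]
finger_gap: 0.557
```

```bash
python3 - <<'E'
from h import *
import cv2
st=[.4064,-.1402,-.5684]
seat=place(st,[[-.03,-.001,.235]])[0]
s,M,y=rel(seat+[0,0,.007-.016],1.002)
print(s["ft_torque"])
for c,(x0,y0,w,h),f in (("top",(300,200,110,110),5),("scene",(310,120,120,140),4.2)):
    im=manip.snapshot(c); im=im[y0:y0+h,x0:x0+w]; cv2.imwrite(f"pics/h4_{c}.png",cv2.resize(im,None,fx=f,fy=f,interpolation=cv2.INTER_CUBIC))
E
```

```text
t 15.15 tcp [ 0.3819 -0.1256  0.2261] yaw 1.0047 q [-0.6   0.25  1.98 -0.    0.92 -1.6 ] F [-0.1 -0.9 -2.2] gap 0.557 tilt [ 0. -1. -0.]
units x,y,z: [-0.05  0.   -0.  ] roll: 0.03
[-0.04301006 -0.00669957 -0.04599106]
```

View pics/h4_top.png

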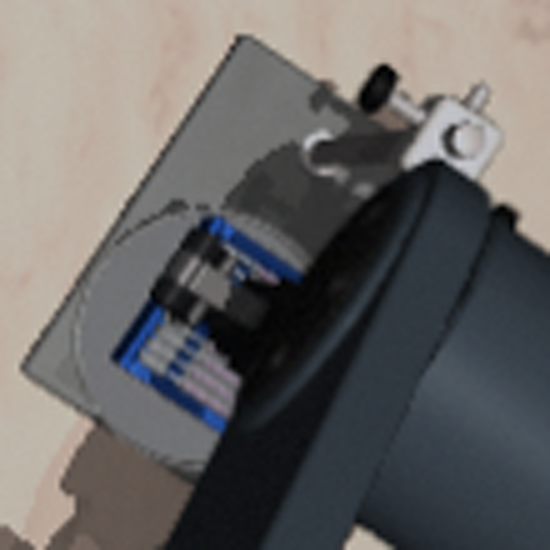

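View pics/h4_scene.png

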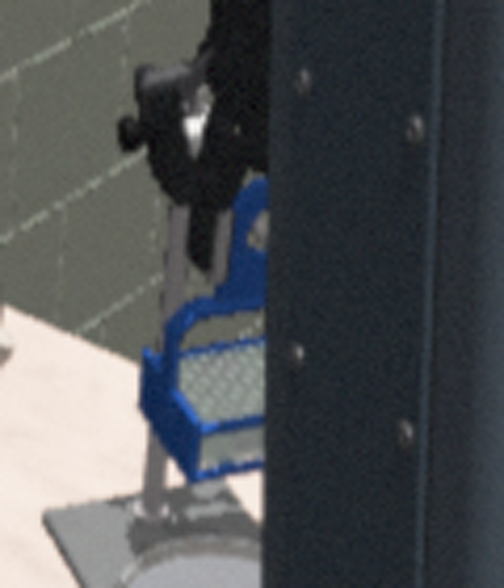

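No contact force while threading (force still about the rack's weight). I lower it onto the hook.

Call:
send_rows:
  plan:
    - {"linear": [0, 0.1, 0], "roll": 0}
    - {"linear": [0, 0.1, 0], "roll": 0}
    - {"linear": [0, 0.1, 0], "roll": 0}
    - {"linear": [0, 0.1, 0], "roll": 0}
    - {"linear": [0, 0, 0], "roll": 0}

```text
t: 15.88
tcp_pos: [0.3812, -0.1252, 0.2138]
tool_rot: [-0.679, 0.198, -0.197, 0.679]
force: [-0.1, -0.7, -2.0]
finger_gap: 0.555
```

Call:
send_rows:
  plan:
    - {"linear": [0, 0.05, 0], "roll": 0}
    - {"linear": [0, 0.05, 0], "roll": 0}
    - {"linear": [0, 0.05, 0], "roll": 0}
    - {"linear": [0, 0, 0], "roll": 0}
    - {"linear": [0, 0, 0], "roll": 0}

```text
t: 16.5
tcp_pos: [0.3814, -0.1253, 0.2096]
tool_rot: [-0.679, 0.197, -0.197, 0.679]
force: [0.8, 0.1, -2.1]
finger_gap: 0.552
```

Call:
send_rows:
  plan:
    - {"linear": [0, 0.03, 0], "roll": 0}
    - {"linear": [0, 0.04, 0], "roll": 0}
    - {"linear": [0, 0, 0], "roll": 0}
    - {"linear": [0, 0, 0], "roll": 0}
    - {"linear": [0, 0, 0], "roll": 0}

```text
t: 17.12
tcp_pos: [0.3814, -0.1253, 0.2075]
tool_rot: [0.679, -0.197, 0.197, -0.679]
force: [-0.9, 0.9, -2.7]
finger_gap: 0.554
```

```bash
python3 - <<'E'
from h import *
s,M,y=rel([.3811,-.1241,.2],1.002)
E
```

```text
t 17.12 tcp [ 0.3814 -0.1253  0.2075] yaw 1.0048 q [-0.6   0.28  2.   -0.    0.86 -1.6 ] F [-0.9  0.9 -2.7] gap 0.554 tilt [ 0. -1. -0.]
units x,y,z: [-0.03  0.25  0.03] roll: 0.03
```

Call:
send_rows:
  plan:
    - {"linear": [0, 0.03, 0], "roll": 0}
    - {"linear": [0, 0.03, 0], "roll": 0}
    - {"linear": [0, 0, 0], "roll": 0}
    - {"linear": [0, 0, 0], "roll": 0}
    - {"linear": [0, 0, 0], "roll": 0}

```text
t: 17.75
tcp_pos: [0.3816, -0.1254, 0.207]
tool_rot: [0.679, -0.197, 0.198, -0.679]
force: [-2.9, 1.0, 11.8]
finger_gap: 0.558
```

Call:
send_rows:
  plan:
    - {"linear": [0, 0.03, 0], "roll": 0}
    - {"linear": [0, 0.03, 0], "roll": 0}
    - {"linear": [0, 0, 0], "roll": 0}
    - {"linear": [0, 0, 0], "roll": 0}
    - {"linear": [0, 0, 0], "roll": 0}

```text
t: 18.38
tcp_pos: [0.3817, -0.1255, 0.2066]
tool_rot: [0.679, -0.197, 0.198, -0.679]
force: [-5.3, 3.1, 26.7]
finger_gap: 0.554
```

Contact came at the expected height (Fz +27 N while pressing). I ease off and open.

Call:
send_rows:
  plan:
    - {"linear": [0, -0.05, 0], "roll": 0}
    - {"linear": [0, -0.04, 0], "roll": 0}
    - {"linear": [0, 0, 0], "roll": 0}
    - {"linear": [0, 0, 0], "roll": 0}
    - {"linear": [0, 0, 0], "roll": 0}

```text
t: 19.0
tcp_pos: [0.3816, -0.1254, 0.207]
tool_rot: [0.679, -0.197, 0.198, -0.679]
force: [-1.9, 2.2, 8.1]
finger_gap: 0.553
```

Call:
send_rows:
  plan:
    - {"linear": [0, 0, 0], "roll": 0}
    - {"linear": [0, 0, 0], "roll": 0}
    - {"linear": [0, 0, 0], "roll": 0}
    - {"linear": [0, 0, 0], "roll": 0}
    - {"linear": [0, 0, 0], "roll": 0}
  claw: 75

```text
t: 19.62
tcp_pos: [0.3814, -0.1253, 0.2065]
tool_rot: [-0.679, 0.198, -0.197, 0.679]
force: [-0.4, 0.7, 0.4]
finger_gap: 0.881
```

```bash
python3 - <<'E'
from h import *
import cv2
s,M,y=rel([.3811,-.1241,.3],1.002)
for c,(x0,y0,w,h),f in (("top",(300,200,110,110),5),("scene",(290,120,140,140),4.2)):
    im=manip.snapshot(c); im=im[y0:y0+h,x0:x0+w]; cv2.imwrite(f"pics/h5_{c}.png",cv2.resize(im,None,fx=f,fy=f,interpolation=cv2.INTER_CUBIC))
E
```

```text
t 19.62 tcp [ 0.3814 -0.1253  0.2065] yaw 1.0047 q [-0.6   0.28  2.   -0.    0.85 -1.6 ] F [-0.4  0.7  0.4] gap 0.881 tilt [-0. -1. -0.]
units x,y,z: [-0.03 -3.12  0.03] roll: 0.03
```

View pics/h5_top.png

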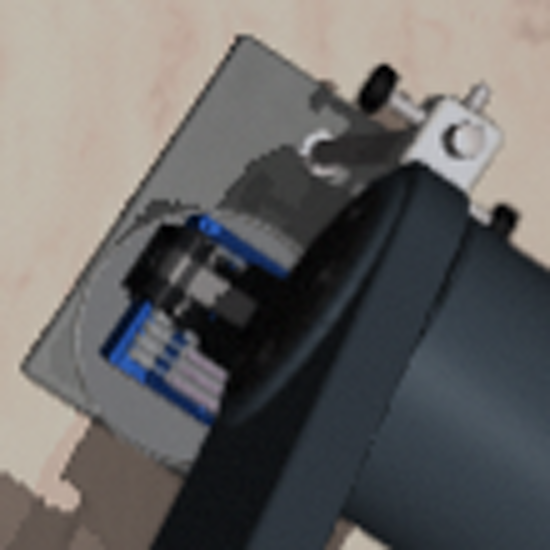

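View pics/h5_scene.png

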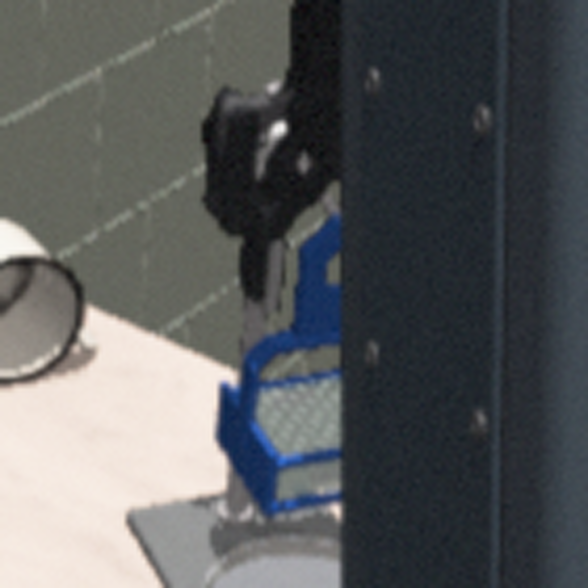

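Rack hangs on its own. I retract straight up.

Call:
send_rows:
  plan:
    - {"linear": [0, -0.2, 0], "roll": 0}
    - {"linear": [0, -0.5, 0], "roll": 0}
    - {"linear": [0, -0.7, 0], "roll": 0}
    - {"linear": [0, -0.8, 0], "roll": 0}
    - {"linear": [0, -0.9, 0], "roll": 0}
  claw: 80

```text
t: 20.35
tcp_pos: [0.3811, -0.1251, 0.3006]
tool_rot: [-0.679, 0.198, -0.197, 0.679]
force: [-0.1, 0.6, 0.4]
finger_gap: 0.937
```

Call:
send_rows:
  plan:
    - {"linear": [0, -0.9, 0], "roll": 0}
    - {"linear": [-0.5, -0.8, 0.5], "roll": 0}
    - {"linear": [-0.3, 0, 1], "roll": 0}
    - {"linear": [0, 0, 1], "roll": 0}
    - {"linear": [0, 0, 1], "roll": 0}

```text
t: 20.98
tcp_pos: [0.4177, -0.0229, 0.3512]
tool_rot: [0.679, -0.197, 0.198, -0.679]
force: [-0.2, 0.1, -0.3]
finger_gap: 0.943
```

Call:
send_rows:
  plan:
    - {"linear": [0, 0, 1], "roll": 0}
    - {"linear": [0, 0, 1], "roll": 0}
    - {"linear": [0, 0, 1], "roll": 0}
    - {"linear": [0, 0, 1], "roll": 0}
    - {"linear": [0, 0, 1], "roll": 0}

```text
t: 21.6
tcp_pos: [0.4982, 0.1038, 0.351]
tool_rot: [-0.679, 0.197, -0.197, 0.679]
force: [-0.0, -0.1, 0.6]
finger_gap: 0.938
```

```bash
python3 - <<'E'
from h import *
import cv2
s,M,y=rel([.3811,-.1241,.3],1.002)
for c,(x0,y0,w,h),f in (("top",(270,180,150,140),4),("scene",(270,110,170,190),3)):
    im=manip.snapshot(c); cv2.imwrite(f"pics/k_{c}.png",im); im=im[y0:y0+h,x0:x0+w]; cv2.imwrite(f"pics/h6_{c}.png",cv2.resize(im,None,fx=f,fy=f,interpolation=cv2.INTER_CUBIC))
E
```

```text
t 21.60 tcp [0.4982 0.1038 0.351 ] yaw 1.0050 q [-0.01  0.25  1.57 -0.    1.33 -1.02] F [-0.  -0.1  0.6] gap 0.938 tilt [ 0. -1.  0.]
units x,y,z: [ 0.78  1.7  -8.5 ] roll: 0.03
```

View pics/h6_top.png

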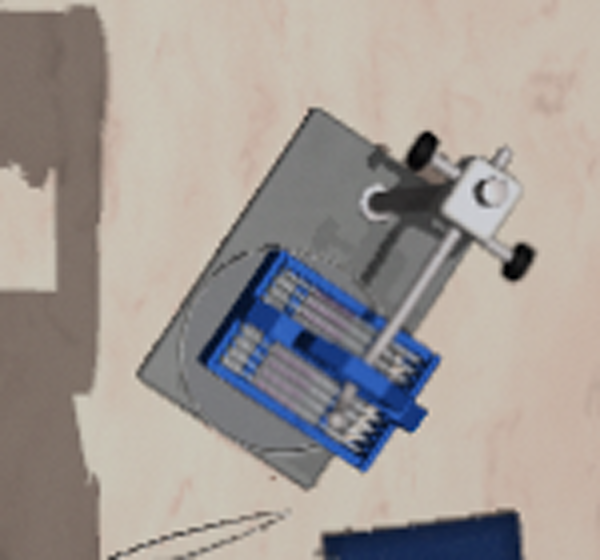

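View pics/h6_scene.png

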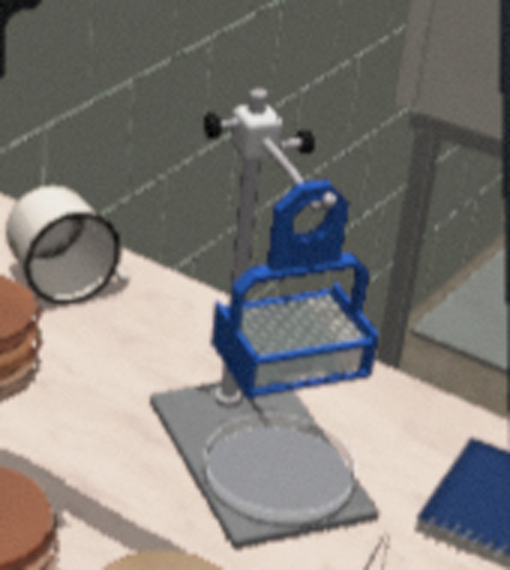

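View pics/k_scene.png

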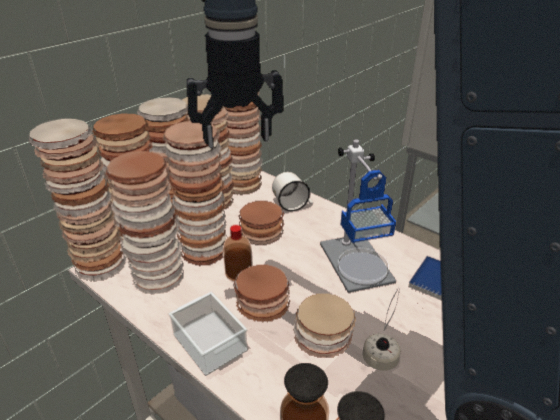

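The rack hangs by its eye on the hook, over the dish, and the trough and bottle are in place. I wait a bit and check that it is still and plumb.

Call:
send_rows:
  plan:
    - {"linear": [0, 0, 0], "roll": 0}
    - {"linear": [0, 0, 0], "roll": 0}
    - {"linear": [0, 0, 0], "roll": 0}
    - {"linear": [0, 0, 0], "roll": 0}
    - {"linear": [0, 0, 0], "roll": 0}

```text
t: 22.32
tcp_pos: [0.4979, 0.1026, 0.3507]
tool_rot: [-0.679, 0.198, -0.198, 0.679]
force: [0.2, 0.2, 0.2]
finger_gap: 0.942
```

Call:
send_rows:
  plan:
    - {"linear": [0, 0, 0], "roll": 0}
    - {"linear": [0, 0, 0], "roll": 0}
    - {"linear": [0, 0, 0], "roll": 0}
    - {"linear": [0, 0, 0], "roll": 0}
    - {"linear": [0, 0, 0], "roll": 0}

```text
t: 22.95
tcp_pos: [0.4979, 0.1028, 0.3506]
tool_rot: [0.679, -0.197, 0.197, -0.679]
force: [0.1, -0.3, 0.3]
finger_gap: 0.935
```

Call:
send_rows:
  plan:
    - {"linear": [0, 0, 0], "roll": 0}
    - {"linear": [0, 0, 0], "roll": 0}
    - {"linear": [0, 0, 0], "roll": 0}
    - {"linear": [0, 0, 0], "roll": 0}
    - {"linear": [0, 0, 0], "roll": 0}

```text
t: 23.58
tcp_pos: [0.4979, 0.1028, 0.3506]
tool_rot: [-0.679, 0.197, -0.197, 0.679]
force: [-0.0, 0.6, -1.1]
finger_gap: 0.941
```

```bash
python3 - <<'E'
from h import *
import cv2
a=[manip.snapshot("scene") for _ in range(5)]
b=[manip.snapshot("top") for _ in range(2)]
k=cv2.imread("pics/k_scene.png")
sl=np.s_[150:245,335:400]
for i in (0,2,4): print(cv2.phaseCorrelate(np.float32(cv2.cvtColor(k[sl],6)),np.float32(cv2.cvtColor(a[i][sl],6))), np.abs(a[0][sl].astype(int)-a[i][sl]).mean())
# overlay of plumb model, seated eye 11 mm below the seat
m=1e-3
st=[.4064,-.1402,-.5684]
ey=place(st,[[-.028,-.001,.224]])[0]; rk=[ey[0],ey[1],-.5684]; z0=ey[2]-.114
tab=[[x*m,y*m,z0+z*m] for x in(-4,) for y,z in((-24,80),(-24,124),(-12,138),(12,138),(24,124),(24,80))]
car=[[x*m,y*m,z0+38*m] for x,y in((-32,-46),(32,-46),(32,46),(-32,46))]
bot=[[x*m,y*m,z0] for x,y in((-32,-46),(32,-46),(32,46),(-32,46))]
for c,im,(x0,y0,w,h),s in (("scene",a[-1],(320,130,90,120),5),("top",b[-1],(300,220,100,90),5)):
    im=cv2.resize(im[y0:y0+h,x0:x0+w],None,fx=s,fy=s,interpolation=cv2.INTER_CUBIC)
    for L,col in((tab,(0,255,255)),(car,(0,0,255)),(bot,(0,255,0))):
        p=((proj(c,place(rk,L))-[x0,y0]+.5)*s).astype(int); cv2.polylines(im,[p.reshape(-1,1,2)],True,col,1)
    cv2.imwrite(f"pics/fin_{c}.png",im)
for n in ("trough","spirit_bottle","drip_dish"): print(n,[(d["p"],d["extent"]) for d in manip.look_for("scene",n)][:2])
E
```

```text
((0.04796848533825937, 0.0019844484170761234), 0.999124751460773) 0.0
((0.04453998323249664, -0.03239540707448896), 0.9991506151854992) 2.0414035087719298
((0.0042654525751189, -0.03195830684489209), 0.9973958537534431) 2.0422132253711203
trough [(0.89, [169.5, 290.8, 246.3, 378.8])]
spirit_bottle [(0.73, [224.5, 226.5, 253.6, 281.0])]
drip_dish [(0.98, [340.8, 247.4, 391.2, 285.3])]
```

View pics/fin_scene.png

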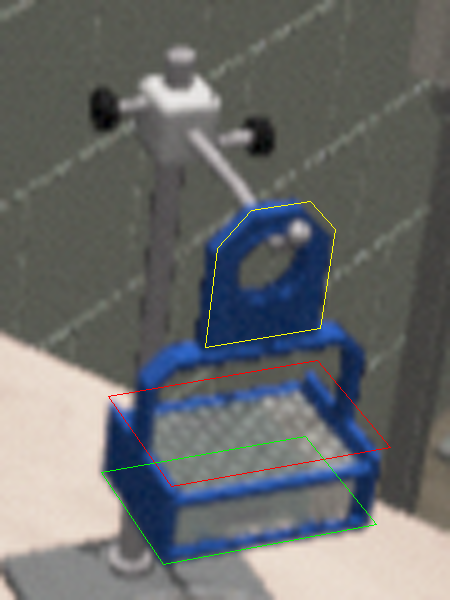

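View pics/fin_top.png

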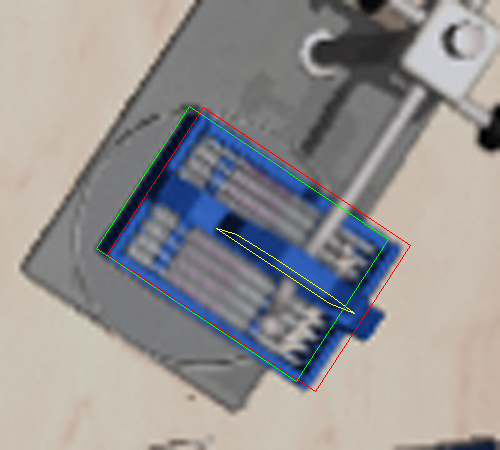

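The overlay matches a plumb rack with its eye seated about 11 mm below the seat. Image shift over 2 s is under 0.05 px, and the trough, bottle and dish boxes are unchanged apart from the detector's scatter. Handing in.

```bash
python3 -c "
from station import manip
print(manip.sense()['t']); print(manip.sign_off())"
```

```text
24.075
the job is handed in; nothing more can be done
None
```

The blue slide rack is hanging by its eye on the draining stand's hook, over the drip dish, and I handed the job in at 24.1 s. I gripped it across the tab, lifted it straight out of the trough, threaded the eye over the hook tip, and lowered it. I then let go and drew the arm back clear.

**Last checks:**
- **Hanging on the hook:** contact came at the expected height, and the force reading was about zero once the fingers opened. In the scene view, the picture matches a model of a plumb rack hung on the hook to within a few pixels.
- **Still:** the rack moved less than 0.05 px in the picture over about 2 s.
- **Nothing shifted:** the trough, bottle and drip dish show in the scene view where they were at the start. The one exception is the top edge of the trough's detected box, about 10 px higher. That may be because the rack no longer stands in it; the other three edges moved 2 px or less.
- **Arm clear:** the gripper is open, away from everything, with about zero force on it.

**What disagreed:** the two cameras' position estimates differed by a few mm, and the hook tip showed about 1.5 px off my model in the top view. I allowed 1 mm for that, and the eye threaded on without touching. The arm hid the hook during the threading itself, so I went by force there and saw the result only afterwards.

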